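# Crack open the stuck lid of the varnish dip tank and hold it ajar

### The job

Take the red enamel jar off the lid of the varnish dip tank and set it down upright in the red tray, then take the lid by its handle, break it free of the dried varnish that glues it shut and hold it ajar to let the fumes out, its front edge about 3 cm above the rim, without letting it fly open. Do not disturb the blue jar, the box of blades or the brush pot. You finish while still holding the lid ajar by its handle.

Things in the scene. Friction and masses are not known exactly. Their poses are not given: they have to be found in the camera images.
- tank: stainless varnish dip tank, bolted to the bench: 200 mm deep (x) by 260 mm wide (y), rim 120 mm high. Origin: centre of its underside; its own +x points from the front (handle side, towards the robot) to the hinge. The closed lid's flat top is 127 mm above the bench
- lid_angle (a joint): angle of the tank lid, steel, about 0.6 kg, 212 mm from hinge to front edge; rad, 0 = shut, grows as the front edge rises; 0.15 puts the front edge about 30 mm above the rim. Dried varnish glues it shut: it lets go at about 12 to 20 N of steady upward pull on the handle, within 2 to 8 mm of rise there, and stays broken; then 3 to 5 N carry it. It falls shut when let go
- lid_hinge (a point): middle of the lid's hinge line, which runs along the tank's y at its far edge, 123 mm above the bench, 105 mm behind the tank's centre; axes as the tank's
- lid: the lid: flat steel plate, 212 by 274 mm, with a black bow handle on top near its front edge. Origin: on the hinge line; its own -x points to the front edge, y along the hinge; it turns with the lid
- handle_mid (a point): centre of the straight part of the handle, a round bar of 12 mm diameter and 94 mm length parallel to the hinge: 172 mm in front of the hinge line and 42 mm above it when the lid is shut (38 mm above the lid's top, 32 mm clear under the bar); it moves on an arc about lid_hinge; axes as the lid's, y along the bar
- jar: closed jar of red enamel with a white cap, about 0.3 kg, standing on the lid as a weight: red body of 56 mm diameter and 56 mm height, cap 52 mm, overall height 75 mm. Origin: centre of its underside, z up
- tray: low red plastic tray on the bench, fixed, 200 mm (x) by 130 mm (y), wall 4 mm, 28 mm high over all, inner floor 4 mm above the bench. Origin: centre of its underside. The blue jar stands on its -x half, the +x half is free
- tray_free (a point): middle of the free half of the tray, on the inner floor (45 mm to +x of the tray's centre); axes as the tray's
- blue_jar: bystander: blue jar with a black cap, 48 mm diameter, 60 mm high, standing in the tray. Origin: centre of its underside
- blade_box: bystander: open green box of brass lure blades, 160 by 120 by 50 mm, 0.9 kg. Origin: centre of its underside
- brush_pot: bystander: glass pot of brushes, 72 mm diameter, 90 mm high, brushes up to 190 mm. Origin: centre of its underside
Not all that is in view belongs to the job. What is shaped like the jar but green is not meant. Of the things that look like the tray, the smaller one is meant.

How it is judged (in metres and radians):
On the way, in this order (a step that is already met when the one before it is completed fails the run):
1. the red jar stands upright in the red tray, let go, with the lid still shut (x of jar in the frame of tray between -0.08 and 0.08 m and y of jar in the frame of tray between -0.045 and 0.045 m and z of jar in the frame of tray below 0.01 m and angle between jar's own z axis and vertical below 0.12 rad and contact force between the fingers and jar below 0.1 N and linear speed of jar below 0.05 m/s and value of joint lid_angle below 0.02 rad), for 0.2 s.
2. the lid has broken free and is lifted by its handle (value of joint lid_angle above 0.07 rad and contact force between the fingers and lid above 1 N and distance between the grasp point and handle_mid below 0.07 m), for 0.1 s.
At the end, for the whole second after the job is handed in: The gripper still holds the lid by its handle (contact over 1 N, TCP within 70 mm of the middle of the handle), still, at 0.09 to 0.24 rad (front edge about 2 to 5 cm above the rim), with nothing else under it; the red jar stands upright (within 0.12 rad) and at rest on the floor of the red tray (value of joint lid_angle between 0.09 and 0.24 rad and velocity of joint lid_angle between -0.08 and 0.08 rad/s and contact force between the fingers and lid above 1 N and distance between the grasp point and handle_mid below 0.07 m and x of jar in the frame of tray between -0.08 and 0.08 m and y of jar in the frame of tray between -0.045 and 0.045 m and z of jar in the frame of tray below 0.01 m and angle between jar's own z axis and vertical below 0.12 rad and linear speed of jar below 0.05 m/s); the arm keeps its last pose, push and grip.
It fails at once if the lid flew open or was opened far (over 0.38 rad, front edge 8 cm up) (value of joint lid_angle above 0.38 rad).
It fails at once if the lid was lifted with the red jar still on it (value of joint lid_angle above 0.04 rad and horizontal distance between jar and tank below 0.13 m).
It fails at once if the red jar was dropped or knocked off (contact force between the fingers and jar below 0.1 N and linear speed of jar above 0.7 m/s).
It fails at once if a bystander (blue jar, blade box, brush pot) was shifted by over 20 mm or tipped (distance of any of blue_jar, blade_box, brush_pot from where it was at the start of the episode above 0.02 m or angle between any of blue_jar, brush_pot's own z axis and vertical above 0.3 rad).
It also fails if it takes over 45 s, if anything falls off the work surface, if the arm or the gripper's body presses on something with over 40 N, if the wrist force passes 120 N, or if a joint passes its speed limit or range.

### The arm

A 6-joint arm with a two-finger parallel gripper is mounted at the origin on the work surface. World frame = base frame: x ahead of the robot, y to its left, z up, the work surface at z = 0. Lengths are in mm, angles in rad, forces in N, time in s.
With the tool pointing down it reaches from about 300 to 775 mm from the base axis. Payload 14.6 kg.
Tool frame: the origin (TCP) lies between the finger pads, 19 mm behind the fingertips; this is the grasp point; z points along the fingers, y is the line along which they close (so a half turn about z gives the same grasp; the last joint's range is limited). The gripper opens to 85 mm and grips with 20 to 120 N. Pads are 22 mm wide; open, the fingers measure 114 mm over their backs; the gripper's body (76 mm by 85 mm) begins 54 mm behind the grasp point. The pads swing forward as they close: fully open they stand 13 mm farther back than shut.
Start: joints at [-1.204, 0.3, 1.521, -0, 1.321, -0.067], TCP at [231.169, -499.05, 249.981] pointing down, gripper open.
Joint ranges: [-3.03, 3.03], [-0.79, 2.21], [0.23, 2.52], [-1.04, 4.18], [0, 3.07], [-2.55, 2.55]. Speed limits (rad/s): [2.22, 2.22, 2.57, 3.14, 3.14, 3.14].

### API

Orientations are given as a unit quaternion [x, y, z, w].
In Python, from workcell import ctrl, telemetry, snapshot, calibration, hand_in gives the robot as it stands. The module is installed in compiled form; this text tells all that it offers. Calls block until the motion is done:
- ctrl.goto(position, orientation): joint-space move of the TCP to a pose.
- ctrl.move_l(position, rate=150, frame=None, guard=None): straight line of the TCP; frame=None keeps the orientation; rate is the mean speed in mm/s. With guard (N) it stops when the force on the tool has changed by that much, and returns True; else False.
- ctrl.set_joints(angles): joint-space move.
- ctrl.grip(opening, f_grip=None): opening from 0.0 (shut) to 1.0 (fully open); f_grip is the grip in N (None keeps the last); returns when the fingers have stopped.
- ctrl.sleep(seconds).
- ctrl.ik(position, orientation): joint angles nearest the present ones, or None.
- telemetry.read_state(): the state.
- snapshot(name): name is "scene" or "top" or "wrist"; returns the picture (420x560x3 uint8, red, green, blue); there is no depth.
- calibration(name): a dict with "mtx" (3x3 intrinsics, pixels), "dist_coeffs" ([k1, k2, p1, p2, k3] as OpenCV has them; the pictures are not rectified), "pose" (4x4, takes a point from camera to world coordinates). Camera axes: x right, y down, z forward; pixel columns grow to the right and rows downward; lengths in mm; the calibration is good to about 2 mm. A picture is of the moment at which its call begins: read the wrist's pose just before it. calibration takes no time and is no camera call; for the wrist camera it gives the pose at the moment of the call.
A pose or a line that the arm cannot do raises ctrl.IKError and nothing moves.
- hand_in(): hands the job in; it is judged then, once.
The state is a dict: "clock": time; "qpos": joint angles; "qd": joint speeds; "tau": joint torques, N m; "ee_pos": TCP position; "tool_rot": TCP orientation; "wrist_force": force on the tool from outside, world axes, zero at the start; "torque": the same for the moment, N m; "grip_width": opening from 0.0 (shut) to 1.0 (fully open); "grip_force": force on a finger pad.
Only numpy, scipy, OpenCV 4.12 (cv2) and the standard library are available. Lean on these libraries where they do the work, as an engineer would, in place of code of your own. Each camera call takes 0.05 s, during which the arm holds its last target. There are 200 camera calls.

## Working session

There is one attempt and no reset: what is moved stays moved. The work goes in short steps, each a Python script; the robot and the scene stay as the last script left them, time stands still between calls to the robot, and variables do not carry over. Pictures are saved under pics/ and viewed, at most 10 in all, crops included, and the job is handed in when it is done.

```bash
mkdir -p pics
cat > h.py <<'E'
import numpy as np, cv2
from workcell import ctrl, telemetry, snapshot, calibration, hand_in
def save(n,name):
    im=snapshot(n); cv2.imwrite(f'pics/{name}.png',im[:,:,::-1]); return im
def ray2z(c,uv,z):
    K=np.array(c['mtx']);T=np.array(c['pose'])
    p=cv2.undistortPoints(np.array(uv,float).reshape(-1,1,2),K,np.array(c['dist_coeffs'],float))[:,0]
    d=np.c_[p,np.ones(len(p))]@T[:3,:3].T;o=T[:3,3]
    return o+d*((z-o[2])/d[:,2])[:,None]
E
python3 - <<'E'
from h import *
for n in('top','scene'):
    save(n,n+'1');c=calibration(n);print(n,np.round(c['pose'],3).tolist(),np.round(c['mtx'],1).tolist())
s=telemetry.read_state();print(s['clock'],s['tool_rot'],s['wrist_force'])
E
```

```text
top [[-0.017, -0.976, 0.216, 107.202], [-1.0, 0.016, -0.008, 0.262], [0.004, -0.216, -0.976, 1650.593], [0.0, 0.0, 0.0, 1.0]] [[546.6, 0.0, 278.2], [0.0, 546.6, 214.9], [0.0, 0.0, 1.0]]
scene [[0.795, 0.504, -0.338, 880.715], [0.607, -0.656, 0.448, -527.091], [0.005, -0.561, -0.828, 1142.165], [0.0, 0.0, 0.0, 1.0]] [[428.6, 0.0, 283.9], [0.0, 428.6, 204.5], [0.0, 0.0, 1.0]]
0.1 [ 9.76571981e-01  2.15190382e-01 -7.36973186e-05 -5.09371065e-04] [ 0.61604711 -0.02366402 -0.42220616]
```

View pics/top1.png

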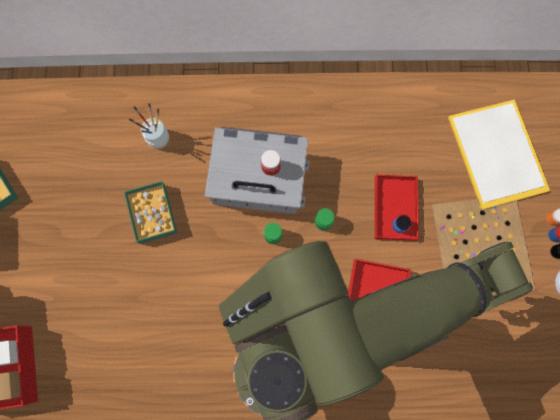

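View pics/scene1.png

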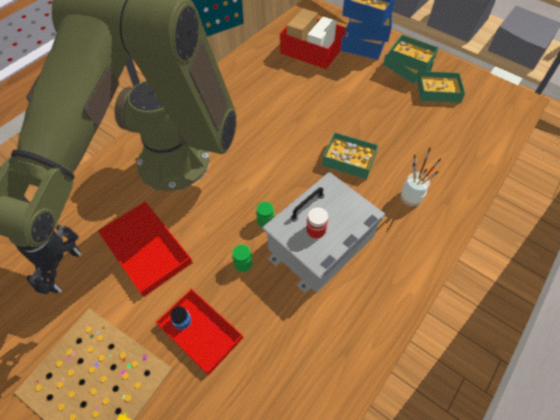

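The top view shows the tank near (257,170), the red jar on it near (270,162), the handle near (254,186), the smaller tray near (397,208) with the blue jar at its near (-x) end (403,224), and the green jars at (273,233) and (325,219). I'll enlarge these for precise pixels.

Run:
```python
from h import *
t=cv2.imread('pics/top1.png')[118:248,200:320];cv2.imwrite('pics/t_z.png',cv2.resize(t,(720,780)[:2] if 0 else (552,598),interpolation=cv2.INTER_CUBIC))
s=cv2.imread('pics/scene1.png')[165:385,150:390];cv2.imwrite('pics/s_z.png',cv2.resize(s,(648,594),interpolation=cv2.INTER_CUBIC))
# tray: red segmentation in top
im=cv2.imread('pics/top1.png');hsv=cv2.cvtColor(im,cv2.COLOR_BGR2HSV)
m=(((hsv[...,0]<8)|(hsv[...,0]>172))&(hsv[...,1]>170)&(hsv[...,2]>60)).astype(np.uint8)
n,l,st,ce=cv2.connectedComponentsWithStats(m)
for i in range(1,n):
    if st[i,4]>60:
        ys,xs=np.where(l==i);r=cv2.minAreaRect(np.c_[xs,ys].astype(np.float32));print(st[i],ce[i].round(1))
        if st[i,0]>360 and st[i,1]<200:
            b=cv2.boxPoints(r);print(b.round(1).tolist());c=calibration('top');P=ray2z(c,b,28);print(P.round(1),P.mean(0),np.linalg.norm(np.diff(P,axis=0),axis=1))
```

```text
[ 374  174   45   67 2533] [395.6 205.4]
[[373.6000061035156, 239.1999969482422], [375.0, 173.8000030517578], [419.3999938964844, 174.89999389648438], [417.8999938964844, 240.1999969482422]]
[[ 385.5 -299.3   28. ]
 [ 590.7 -315.2   28. ]
 [ 585.6 -453.7   28. ]
 [ 380.1 -434.1   28. ]] [ 485.47089969 -375.58708797   28.        ] [205.85639031 138.58223126 206.4614987 ]
[ 348  259   63   41 1499] [373.3 276.8]
[   0  325   38   84 1789] [ 21.2 365.2]
```

View pics/t_z.png

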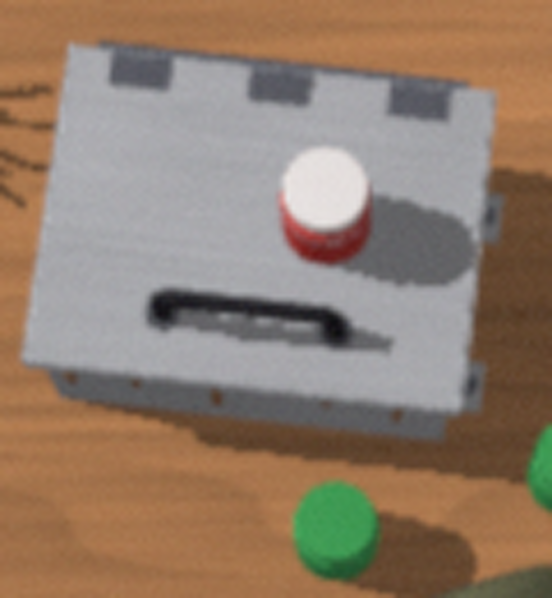

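View pics/s_z.png

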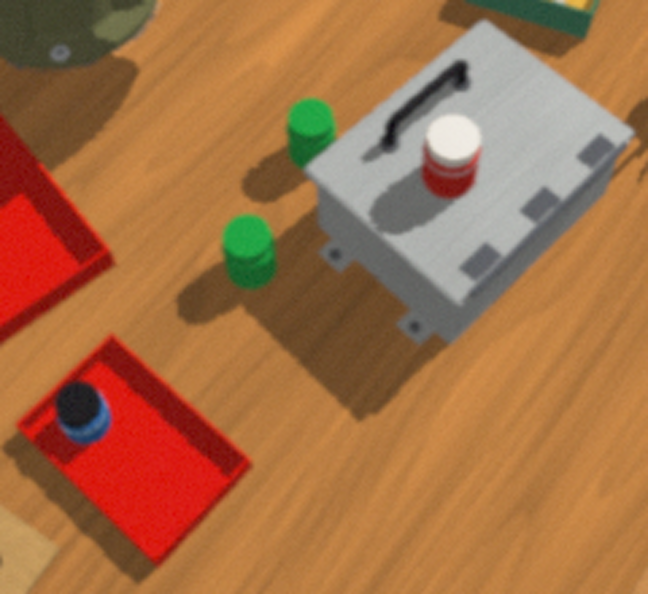

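The crops show the lid corners in t_z at (70,45), (495,92), (465,410) and (22,360), the handle bar from (160,300) to (338,322), and the cap centre at (325,188). In s_z the lid corners are (485,20), (633,130), (463,303) and (306,172), and the tray corners are (110,338), (250,464), (156,565) and (18,425).

Run:
```python
from h import *
ct,cs=calibration('top'),calibration('scene')
T=lambda p:(np.array(p,float)+.5)/4.6-.5+[200,118]
S=lambda p:(np.array(p,float)+.5)/2.7-.5+[150,165]
def show(n,c,p,z):
    P=ray2z(c,p,z);print(n,P[:,:2].round(1).tolist(),'mean',P.mean(0)[:2].round(1),'len',np.linalg.norm(np.diff(P,axis=0),axis=1).round(1));return P
for c,F,L,H,C in((ct,T,[(22,360),(70,45),(495,92),(465,410)],[(160,300),(338,322)],[(325,188)]),
                 (cs,S,[(485,20),(633,130),(463,303),(306,172)],[(463,68),(390,130)],[(453,137)])):
    P=show('lid',c,F(L),127);print('yaw',np.degrees([np.arctan2(*(P[1]-P[0])[[1,0]]),np.arctan2(*(P[2]-P[3])[[1,0]]),np.arctan2(*(P[0]-P[3])[[1,0]])-np.pi/2,np.arctan2(*(P[1]-P[2])[[1,0]])-np.pi/2]))
    show('handle',c,F(H),165);show('cap',c,F(C),202)
P=show('tray',cs,S([(18,425),(110,338),(250,464),(156,565)]),28)
show('greens',ct,np.array([(273,230.5),(325,217)]),75)
show('blue',ct,np.array([(403,222.)]),60)
show('boxpot',ct,np.array([(151,210.),(155,130)]),60)
```

```text
lid [[502.9, 199.5], [712.1, 171.4], [675.6, -101.6], [466.3, -76.8]] mean [589.2  48.1] len [211.  275.4 210.7]
yaw [-7.6580734  -6.74935666 -7.54734712 -7.61378195]
handle [[529.6, 110.3], [513.9, 1.4]] mean [521.8  55.8] len [110.]
cap [[587.7, 8.0]] mean [587.7   8. ] len []
lid [[503.8, 200.2], [709.6, 173.1], [679.5, -97.9], [469.5, -75.8]] mean [590.6  49.9] len [207.6 272.7 211.2]
yaw [-7.48205027 -6.01389983 -7.09744732 -6.34147118]
handle [[535.4, 105.7], [521.0, -2.8]] mean [528.2  51.5] len [109.5]
cap [[587.7, 7.9]] mean [587.7   7.9] len []
tray [[386.7, -432.1], [394.5, -309.6], [593.0, -321.0], [585.3, -446.4]] mean [ 489.9 -377.3] len [122.8 198.9 125.7]
greens [[408.3, 3.7], [446.3, -150.4]] mean [427.3 -73.4] len [158.7]
blue [[430.5, -384.5]] mean [ 430.5 -384.5] len []
boxpot [[479.3, 367.9], [733.6, 364.4]] mean [606.4 366.1] len [254.3]
```

Both views agree to within a few mm and match the given sizes: the lid measures 211x274, the tray about 200x125, and the jar is at (588,8). I'll pick the jar now.

```bash
cat >> h.py <<'E'
def down(deg): a=np.radians(deg)/2; return [np.cos(a),np.sin(a),0,0]
def st(m=''):
    s=telemetry.read_state();print(m,'t',round(s['clock'],2),np.round(s['ee_pos'],1),'F',np.round(s['wrist_force'],1),'gw',round(s['grip_width'],3),'gf',np.round(s['grip_force'],1));return s
E
python3 - <<'E'
from h import *
ctrl.goto([587.7,8,300],down(-7));ctrl.grip(1.0,35)
ctrl.move_l([587.7,8,225],200)
print(ctrl.move_l([587.7,8,170],80,guard=6));st('at')
ctrl.grip(0.0,35);s=st('gripped')
if .55<s['grip_width']<.75:
    ctrl.move_l([587.7,8,185],60);ctrl.move_l([587.7,8,300],200);st('up')
    save('wrist','w1');save('scene','s2')
E
```

```text
False
at t 3.9 [587.9   8.  170.5] F [0.8 1.2 0.3] gw 0.998 gf 0.0
gripped t 4.29 [587.9   8.1 170.7] F [-1.1  1.2  5.2] gw 0.649 gf 37.1
up t 5.42 [587.3   8.  298.4] F [-0.2 -0.5 -3.1] gw 0.645 gf 37.6
```

View pics/s2.png

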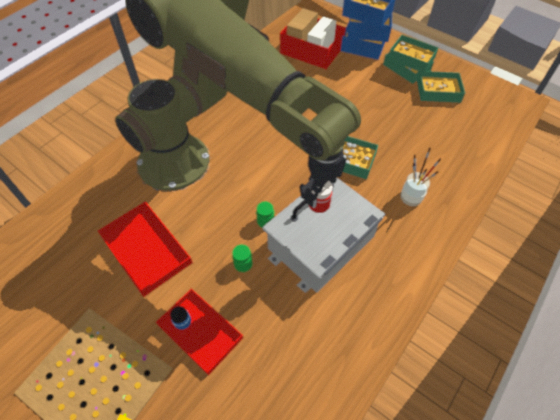

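The jar hangs in the gripper at (320,200) and the lid is shut. Next I place it in the free half of the tray.

Run:
```python
from h import *
x,y=531,-379.5
ctrl.goto([x,y,200],down(-3.5));st('over')
ctrl.move_l([x,y,65],150)
print(ctrl.move_l([x,y,44],25,guard=5));st('down')
ctrl.grip(0.78);st('open');ctrl.sleep(.3)
ctrl.move_l([x,y,80],60);ctrl.move_l([x,y,220],200)
ctrl.grip(1.0)
st('up');save('scene','s3');save('wrist','w3')
```

```text
over t 7.02 [ 531.7 -378.5  200.4] F [ 1.   1.2 -3. ] gw 0.643 gf 37.6
True
down t 8.73 [ 530.9 -379.4   47.7] F [-1.5  1.5  6.1] gw 0.648 gf 38.3
open t 9.01 [ 530.4 -379.1   46.7] F [ 0.6  0.1 -0.7] gw 0.781 gf 0.0
up t 11.19 [ 530.9 -379.5  219.4] F [-0.2 -0.1  0.2] gw 1.002 gf 0.0
```

View pics/w3.png

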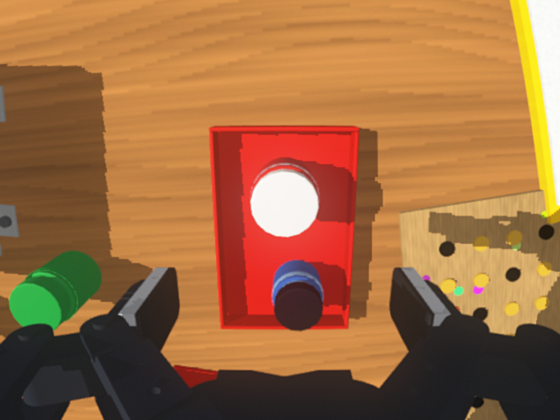

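The red jar stands upright in the tray at (285,203), and the blue jar at (297,300) is untouched. Next I hover over the handle and check its position.

Run:
```python
from h import *
q0=telemetry.read_state()['qpos']
for a in(83,-97):print(a,ctrl.ik([524.5,56,290],down(a)))
a=min((83,-97),key=lambda a:abs((ctrl.ik([524.5,56,290],down(a)) or [9]*6)[5]))
print(a);ctrl.goto([524.5,56,290],down(a));st()
c=calibration('wrist');im=save('wrist','w4')
np.savez('w4.npz',mtx=c['mtx'],dist_coeffs=c['dist_coeffs'],pose=c['pose'])
K,D,T=np.array(c['mtx']),np.array(c['dist_coeffs'],float),np.linalg.inv(np.array(c['pose']))
p,_=cv2.projectPoints(np.array([[524.5,56,165.],[530.4,102.6,165],[518.6,9.4,165]]),cv2.Rodrigues(T[:3,:3])[0],T[:3,3],K,D);print(p[:,0])
```

```text
83 [ 3.69232247e-02  2.20763306e-01  1.52691615e+00 -4.44089210e-16
  1.39391320e+00  1.59096272e-01]
-97 NoneTraceback (most recent call last):
  File "<stdin>", line 4, in <module>
  File "<stdin>", line 4, in <lambda>
ValueError: The truth value of an array with more than one element is ambiguous. Use a.any() or a.all()
```

Run:
```python
from h import *
ctrl.goto([524.5,56,290],down(83));st()
c=calibration('wrist');im=save('wrist','w4')
np.savez('w4.npz',mtx=c['mtx'],dist_coeffs=c['dist_coeffs'],pose=c['pose'])
K,D,T=np.array(c['mtx']),np.array(c['dist_coeffs'],float),np.linalg.inv(np.array(c['pose']))
p,_=cv2.projectPoints(np.array([[524.5,56,165.],[530.4,102.6,165],[518.6,9.4,165]]),cv2.Rodrigues(T[:3,:3])[0],T[:3,3],K,D);print(p[:,0])
```

```text
t 12.91 [524.7  55.3 289.8] F [0.5 0.7 0.6] gw 1.002 gf 0.0
[[284.60521914 208.44667596]
 [284.74882323 142.1363288 ]
 [284.47223771 268.63818057]]
```

View pics/w4.png

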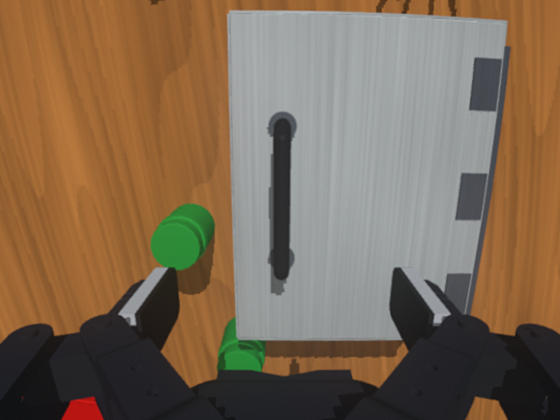

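The bar runs from (283,127) to (281,275), within about 2 px of my prediction, so I correct x by -1.5 mm, grip it, and lift along the arc.

```bash
cat >> h.py <<'E'
from scipy.spatial.transform import Rotation as R
ax=R.from_euler('z',-7.2,degrees=True)
def arc(p0,q0,th,rate=15):
    "p0: TCP at th=0 with bar in the pads"
    h=np.array(p0)+ax.apply([172,0,-42]); r=R.from_rotvec(ax.apply([0,th,0]))
    return ctrl.move_l(list(h+r.apply(np.array(p0)-h)),rate,frame=list((r*R.from_quat(q0)).as_quat()))
E
python3 - <<'E'
from h import *
p=[523,56,164];q0=down(83)
ctrl.move_l([523,56,210],150);print(ctrl.move_l(p,60,guard=8));st('at')
ctrl.grip(0.0,90);s=st('grip')
np.save('p0.npy',s['ee_pos'])
if s['grip_width']>.08:
    for th in(.015,.03,.045,.06,.075,.09):
        arc(p,q0,th);st(th)
E
```

```text
False
at t 14.56 [523.2  56.  164.4] F [ 1.1  1.1 -0.2] gw 0.999 gf 0.0
grip t 15.25 [522.8  56.  164.2] F [-6.   0.3  5.8] gw 0.113 gf 87.8
0.015 t 15.57 [523.2  56.  166.1] F [-4.4  0.4 -2.3] gw 0.106 gf 87.9
0.03 t 15.9 [524.   55.9 169. ] F [-6.2 -0.2 -2.4] gw 0.11 gf 88.1
0.045 t 16.23 [524.7  55.8 171.7] F [-8.3  1.2 -2.1] gw 0.106 gf 88.2
0.06 t 16.55 [525.5  55.7 174.2] F [-7.9  0.8 -1.6] gw 0.109 gf 88.2
0.075 t 16.88 [526.3  55.6 176.8] F [-8.5  0.6 -1.5] gw 0.107 gf 88.2
0.09 t 17.2 [527.1  55.4 179.3] F [-7.6  0.7 -1.3] gw 0.107 gf 88.2
```

Forces are lower than expected for breaking the varnish, so I'll check whether the lid is actually rising.

Run:
```python
from h import *
a=save('wrist','w5');b=save('scene','s5')
s=cv2.resize(b[150:300,230:400],(510,450),interpolation=cv2.INTER_CUBIC);w=cv2.resize(a,(290,218)) 
o=np.zeros((450,800,3),np.uint8);o[:,:510]=s;o[:218,510:]=w
cv2.imwrite('pics/c5.png',o[:,:,::-1])
```

```text
(no output)
```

View pics/c5.png

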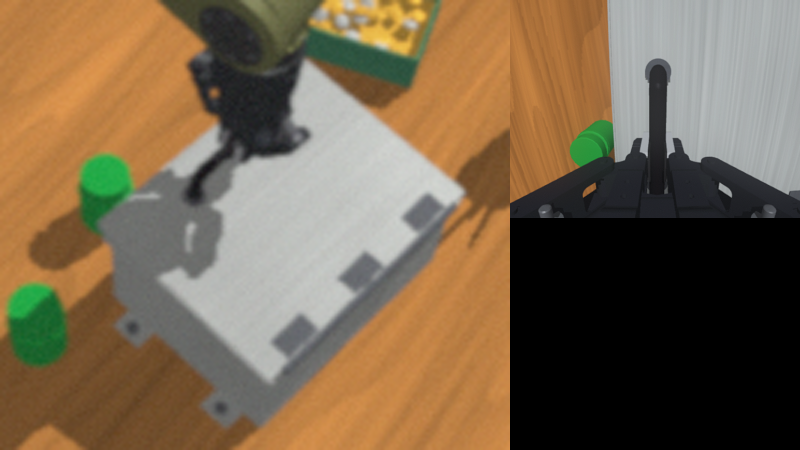

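Run:
```python
from h import *
c=calibration('scene');T=np.linalg.inv(np.array(c['pose']))
h=np.array([695.1,35.7,123])
for th in(0,.05,.09,.12):
    P=np.array([h+ax.apply(R.from_rotvec([0,th,0]).apply(v)) for v in([-212,-137,4.],[0,-137,4.])])
    print(th,cv2.projectPoints(P,cv2.Rodrigues(T[:3,:3])[0],T[:3,3],np.array(c['mtx']),np.array(c['dist_coeffs'],float))[0][:,0].round(1).tolist())
a=cv2.imread('pics/scene1.png');b=cv2.imread('pics/s5.png')
o=np.hstack([cv2.resize(i[195:275,250:330],(400,400),interpolation=cv2.INTER_CUBIC) for i in(a,b)]);cv2.imwrite('pics/c6.png',o)
```

```text
0 [[263.0, 227.5], [320.2, 277.2]]
0.05 [[263.0, 225.6], [320.2, 277.3]]
0.09 [[263.0, 224.2], [320.3, 277.3]]
0.12 [[263.2, 223.1], [320.3, 277.4]]
```

View pics/c6.png

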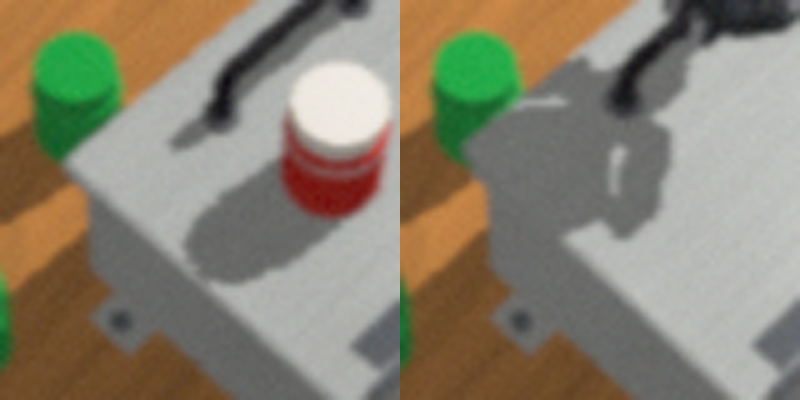

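The corner rose from (65,158) to (65,147) in the crop, about 2.2–2.8 px. So the lid is free at roughly 0.06–0.08 rad. I'll continue to mid-band and measure the angle again.

Run:
```python
from h import *
p=[523,56,164];q0=down(83)
for th in(.11,.13,.15,.17): arc(p,q0,th)
ctrl.sleep(.5);st()
save('scene','s7')
c=calibration('scene');T=np.linalg.inv(np.array(c['pose']));h=np.array([695.1,35.7,123])
for th in(.1,.13,.17,.2):
    P=np.array([h+ax.apply(R.from_rotvec([0,th,0]).apply(v)) for v in([-212,-137,4.],[-172,-42,4.])])
    print(th,cv2.projectPoints(P,cv2.Rodrigues(T[:3,:3])[0],T[:3,3],np.array(c['mtx']),np.array(c['dist_coeffs'],float))[0][:,0].round(1).tolist())
a=cv2.imread('pics/scene1.png');b=cv2.imread('pics/s7.png')
o=np.hstack([cv2.resize(i[195:275,250:330],(400,400),interpolation=cv2.INTER_CUBIC) for i in(a,b)]);cv2.imwrite('pics/c7.png',o)
```

```text
t 19.33 [532.1  54.8 192.7] F [-9.2 -0.5  0.2] gw 0.105 gf 88.3
0.1 [[263.1, 223.8], [297.7, 212.5]]
0.13 [[263.2, 222.8], [298.0, 211.6]]
0.17 [[263.5, 221.5], [298.3, 210.5]]
0.2 [[263.7, 220.5], [298.7, 209.7]]
```

View pics/c7.png

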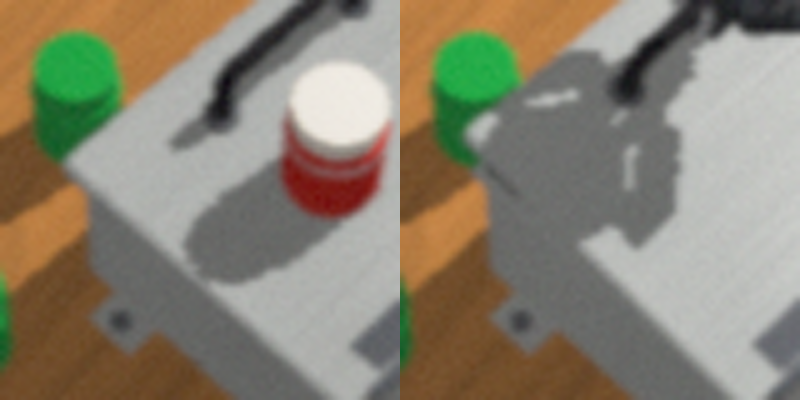

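The corner is now at (67,132), about 5.2 px up, which gives roughly 0.15 rad. A dark gap shows under the lid edge, so the lid is ajar and held.

Run:
```python
from h import *
st();print(hand_in())
```

```text
t 19.38 [532.2  54.8 192.7] F [-9.   0.2 -0.3] gw 0.106 gf 88.3
the job is handed in; nothing more can be done
None
```

I handed the job in at 19.4 s: the red jar stands upright in the smaller red tray, and the gripper is holding the lid ajar by its handle at about 0.15 rad (camera estimate); no verdict came back.

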